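# Pack the demagnetised tool holders from the catch tray into the stock drawer in two layers

### The arm

A 6-joint arm with a two-finger parallel gripper is mounted at the origin on the work surface. World frame = base frame: x ahead of the robot, y to its left, z up, the work surface at z = 0. Lengths are in mm, angles in rad, forces in N, time in s.
With the tool pointing down it reaches from about 350 to 875 mm from the base axis. Payload 4.2 kg.
Tool frame: the origin (TCP) lies at the very end of the fingers, on their centre line; the grasp point (between the pads) lies 19 mm behind it; y points along the fingers, z is the direction in which the jaws open and shut, and the axes are right-handed (so a half turn about y gives the same grasp; the last joint's range is limited). The gripper opens to 85 mm and grips with 20 to 120 N. Pads are 22 mm wide; open, the fingers measure 114 mm over their backs; the gripper's body (76 mm by 85 mm) begins 54 mm behind the grasp point. The pads swing forward as they close: fully open they stand 13 mm farther back than shut.
Start: joints at [-1.017, 0.385, 0.008, 0, -1.194, -0.259], TCP at [181.609, -598.011, 231.312] pointing down, gripper open.
Joint ranges: [-3.14, 3.14], [-1.21, 2.06], [-1.07, 1.41], [-3.16, 2.05], [-2.99, -0.16], [-3.1, 3.1]. Speed limits (rad/s): [2.79, 2.79, 3.14, 3.14, 3.14, 3.14].

### API

Orientations are given as a unit quaternion [x, y, z, w].
In Python, from bench import arm gives the robot as it stands.
- The arm moves only by the shell command python3 -m creep 'ROWS'. ROWS is JSON, a list of rows, each an object with "delta_pos": the shift along the tool's x, y, z in mm, a list of three; "rot": the turn, a rotation vector about the tool's x, y, z in rad, a list of three; "jaw": the finger opening in mm, from 0 to 85.4. A call has exactly 10 rows; each row shifts and turns the commanded pose from where the row before left it, along the tool's axes as they then stand; what a row does not reach is not made up. A row lasts 1/12 s, in which the tool goes at most 41.7 mm and 7.16 degrees, less where a joint would pass 70% of its speed; a pose out of reach is approached as far as the arm can. A call is refused whole if a number of a shift passes 41.7 or a number of a turn 0.125, either way. A call with a gripper value outside its range is refused whole. The fingers move at their own pace and stop on an object; the grip force is fixed at half the most. Time passes only in rows, so rows that do not move let the fingers close, or fill a call up. It gives the time, the measured TCP pose, the force and the opening at its end, in the units of the state.
- arm.read_state(): the state, without advancing time (a new reading comes with each control period).
- arm.get_image(name): name is "scene" or "top"; returns the picture (480x640x3 uint8, red, green, blue); there is no depth.
- arm.calibration(name): a dict with "intrinsics" (3x3 intrinsics, pixels), "R" (3x3) and "t" (3): a world point X has camera coordinates R X + t. Camera axes: x right, y down, z forward; pixel columns grow to the right and rows downward; lengths in mm; the calibration is good to about 2 mm. A picture is of the moment at which its call begins. calibration takes no time and is no camera call.
- arm.job_done(): hands the job in, once; it reports no verdict.
Trained networks look in the newest picture that a camera, given by its name, has taken for a name from the list of things; names that differ only in an ending like _2 or _b are one class to them, and where a whole thing is asked for, a point or a joint stands for the part that bears it (a point fixed in the world has none). Each returns a list of dicts, best first, with "p" (0 to 1); they miss things now and then, are a little off and sometimes report something else, mostly with a low value. They report only what shows in the picture. A call takes as long as a camera call.
- arm.find_in(camera, target): "location" ([column, row] in pixels, amid what is visible of it).
- arm.masks_of(camera, target): "pixels" (480x640 bool, what is visible of it) and "location" ([column, row] in pixels, amid what is visible of it).
The state is a dict: "clock": time; "joints": joint angles; "joint_vel": joint speeds; "joint_efforts": joint torques, N m; "position": TCP position; "ee_rot": TCP orientation; "contact_force": force on the tool from outside, world axes, zero at the start; "wrist_torque": the same for the moment, N m; "gripper_width": finger opening in mm.
Only numpy, scipy, OpenCV 4.12 (cv2) and the standard library are available. Lean on these libraries where they do the work, as an engineer would, in place of code of your own. Each camera call takes 0.05 s, during which the arm holds its last target. There are 200 camera calls.

### The job

Collect the three good tool holders from the demagnetiser's cream catch tray into the green-fronted stock drawer: first lay both thick black ones flat on the drawer's floor, side by side with one on either side of the middle, then lay the ribbed wooden separator level on top of them, rib up, then lay the thin bright-steel one flat on the separator beside its rib. Set every piece down gently without dropping it, and leave the red reject in the tray and the other things on the bench where they are.

Things in the scene. Friction and masses are not known exactly. Their poses are not given: they have to be found in the camera images.
- tray: Fixed cream sheet-metal catch tray of a green and grey bench demagnetiser. Origin: centre of the tray's underside, at bench level. Sizes in mm: inside 220 (x) by 224 (y), floor top 4 above the origin, walls 3 thick, rim 26 above the origin. The chute overhangs the +y wall (y from 114 to 190, up to 90 high); the machine stands at y from 195 to 455, x within 135, 210 high.
- tote: Fixed open stock drawer of plywood with a green front (-x side) and knob, the tote to fill. Origin at the centre of its underside, at bench level. Sizes in mm: inside 150 (x: -75 to 75) by 180 (y: -90 to 90), floor top 8 above the origin, walls 8 to 10 thick, rim 56 above the origin.
- separator: Loose pine separator board (sizes in mm), 138 (x) by 166 (y) by 5 thick, with a dark wooden rib standing along x on the middle of its top: 80 long, 14 wide (y), 22 high (so its top is 27 above the board's underside). 0.15 kg. Origin at the centre of the board's underside; z up. Lies on the stand at the start; grip it by the rib, across y.
- stand: Fixed low wooden stand with cork top (sizes in mm), 120 by 126, top 16 above its origin (centre of its underside, at bench level). The separator lies on it at the start.
- heavy_a: Square black turning-tool holder, (sizes in mm) 110 long (x) by 25 wide (y) by 25 high (z), about 0.5 kg, small brass-coloured insert on top at its +x end. Origin at the centre of the block (12.5 above its underside); x along its length, z up. Lies flat in the catch tray at the start. Grip it across y.
- heavy_b: Square black turning-tool holder, (sizes in mm) 110 long (x) by 25 wide (y) by 25 high (z), about 0.5 kg, small brass-coloured insert on top at its +x end. Origin at the centre of the block (12.5 above its underside); x along its length, z up. Lies flat in the catch tray at the start. Grip it across y.
- light: Square bright-steel turning-tool holder, (sizes in mm) 94 long (x) by 16 wide (y) by 16 high (z), about 0.17 kg, small brass-coloured insert on top at its +x end. Origin at the centre of the block (8 above its underside); x along its length, z up. Lies flat in the catch tray at the start. Grip it across y.
- reject: Red-painted broken holder stub, about 75 long (x) by 25 by 25 mm, lying crosswise in the far (+x) part of the catch tray. Origin at its centre. To be left there.
- wrench: Loose steel wrench, 160 mm long, lying on the bench beyond the tray; bystander.
- brush: Loose hand brush, 170 mm long, lying on the bench at the right, beside the drawer or stand; bystander.
- oiler: Yellow plastic oil bottle, 52 mm diameter, 130 mm tall, standing beyond the work area; bystander.
- jar: Amber jar, 64 mm diameter, 75 mm tall, standing beyond the work area; bystander.
- carton: Kraft-paper coloured carton, 90 by 150 by 50 mm, beyond the work area; bystander.

How it is judged (in metres and radians):
On the way, in this order (a step that is already met when the one before it is completed fails the run):
1. both black holders lie flat on the drawer's floor, let go (x of heavy_a in the frame of tote between -0.07 and 0.07 m and y of heavy_a in the frame of tote between -0.085 and 0.085 m and z of heavy_a in the frame of tote between 0.016 and 0.025 m and angle between heavy_a's own x axis and vertical between 1.4708 and 1.6708 rad and x of heavy_b in the frame of tote between -0.07 and 0.07 m and y of heavy_b in the frame of tote between -0.085 and 0.085 m and z of heavy_b in the frame of tote between 0.016 and 0.025 m and angle between heavy_b's own x axis and vertical between 1.4708 and 1.6708 rad and ((y of heavy_a in the frame of tote above 0.01 m and y of heavy_b in the frame of tote below -0.01 m) or (y of heavy_b in the frame of tote above 0.01 m and y of heavy_a in the frame of tote below -0.01 m) or (x of heavy_a in the frame of tote above 0.01 m and x of heavy_b in the frame of tote below -0.01 m) or (x of heavy_b in the frame of tote above 0.01 m and x of heavy_a in the frame of tote below -0.01 m)) and contact force between the fingers and heavy_a below 0.2 N and contact force between the fingers and heavy_b below 0.2 N), for 0.2 s.
2. the separator lies level on both black holders in the drawer, let go (x of heavy_a in the frame of tote between -0.07 and 0.07 m and y of heavy_a in the frame of tote between -0.085 and 0.085 m and z of heavy_a in the frame of tote between 0.016 and 0.025 m and angle between heavy_a's own x axis and vertical between 1.4708 and 1.6708 rad and x of heavy_b in the frame of tote between -0.07 and 0.07 m and y of heavy_b in the frame of tote between -0.085 and 0.085 m and z of heavy_b in the frame of tote between 0.016 and 0.025 m and angle between heavy_b's own x axis and vertical between 1.4708 and 1.6708 rad and ((y of heavy_a in the frame of tote above 0.01 m and y of heavy_b in the frame of tote below -0.01 m) or (y of heavy_b in the frame of tote above 0.01 m and y of heavy_a in the frame of tote below -0.01 m) or (x of heavy_a in the frame of tote above 0.01 m and x of heavy_b in the frame of tote below -0.01 m) or (x of heavy_b in the frame of tote above 0.01 m and x of heavy_a in the frame of tote below -0.01 m)) and x of separator in the frame of tote between -0.02 and 0.02 m and y of separator in the frame of tote between -0.02 and 0.02 m and z of separator in the frame of tote between 0.029 and 0.038 m and angle between separator's own z axis and vertical below 0.07 rad and contact force between the fingers and separator below 0.2 N), for 0.2 s.
3. the bright holder lies flat on the separator beside the rib (x of heavy_a in the frame of tote between -0.07 and 0.07 m and y of heavy_a in the frame of tote between -0.085 and 0.085 m and z of heavy_a in the frame of tote between 0.016 and 0.025 m and angle between heavy_a's own x axis and vertical between 1.4708 and 1.6708 rad and x of heavy_b in the frame of tote between -0.07 and 0.07 m and y of heavy_b in the frame of tote between -0.085 and 0.085 m and z of heavy_b in the frame of tote between 0.016 and 0.025 m and angle between heavy_b's own x axis and vertical between 1.4708 and 1.6708 rad and ((y of heavy_a in the frame of tote above 0.01 m and y of heavy_b in the frame of tote below -0.01 m) or (y of heavy_b in the frame of tote above 0.01 m and y of heavy_a in the frame of tote below -0.01 m) or (x of heavy_a in the frame of tote above 0.01 m and x of heavy_b in the frame of tote below -0.01 m) or (x of heavy_b in the frame of tote above 0.01 m and x of heavy_a in the frame of tote below -0.01 m)) and x of separator in the frame of tote between -0.02 and 0.02 m and y of separator in the frame of tote between -0.02 and 0.02 m and z of separator in the frame of tote between 0.029 and 0.038 m and angle between separator's own z axis and vertical below 0.07 rad and x of light in the frame of tote between -0.07 and 0.07 m and y of light in the frame of tote between -0.085 and 0.085 m and z of light in the frame of separator between 0.009 and 0.018 m and angle between light's own x axis and vertical between 1.4708 and 1.6708 rad and (y of light in the frame of separator above 0.01 m or y of light in the frame of separator below -0.01 m)), for 0.2 s.
At the end, for the whole second after the job is handed in: At rest in the drawer: black holders flat on its floor either side of its middle, separator on both (level within 0.07 rad, centred within 20 mm), bright holder flat on it beside the rib (level within 0.1 rad, heights within 5 mm). Reject and bystanders within 30 mm of their starts (all of step 3 and linear speed of each of heavy_a, heavy_b, light, separator below 0.03 m/s and distance of each of reject, wrench, brush, oiler, jar, carton from where it was at the start of the episode below 0.03 m); the robot touches nothing.
It fails at once if the red reject is moved more than 30 mm (distance of reject from where it was at the start of the episode above 0.03 m).
It fails at once if another bystander (wrench, brush, oil bottle, jar, carton) is pushed more than 30 mm (distance of any of wrench, brush, oiler, jar, carton from where it was at the start of the episode above 0.03 m).
It fails at once if a holder or the separator is dropped or thrown (faster than 0.7 m/s with no finger on it, a fall of about 25 mm) ((contact force between the fingers and heavy_a below 0.2 N and linear speed of heavy_a above 0.7 m/s) or (contact force between the fingers and heavy_b below 0.2 N and linear speed of heavy_b above 0.7 m/s) or (contact force between the fingers and light below 0.2 N and linear speed of light above 0.7 m/s) or (contact force between the fingers and separator below 0.2 N and linear speed of separator above 0.7 m/s)).
It also fails if it takes over 69 s, if anything falls off the work surface, if the arm or the gripper's body presses on something with over 40 N, if the wrist force passes 120 N, or if a joint passes its speed limit or range.

## Working session

There is one attempt and no reset: what is moved stays moved. The work goes in short steps, Python scripts to look and compute and a shell command to move; the robot and the scene stay as the last step left them, time stands still between calls to the robot, and variables do not carry over. Pictures are saved under pics/ and viewed, about 8 in all and at most 12, crops included, and the job is handed in when it is done.

```bash
mkdir -p pics; ls; python3 - <<'E'
from bench import arm
import cv2,numpy as np
s=arm.read_state();print(s)
for c in("scene","top"):
    im=arm.get_image(c);cv2.imwrite(f"pics/{c}0.png",im[:,:,::-1])
    k=arm.calibration(c);print(c,k)
E
```

```text
pics
{'clock': 0.0, 'joints': array([-1.01741158e+00,  3.85527334e-01,  6.61007346e-03, -5.23528512e-04,
       -1.19396853e+00, -2.58626255e-01]), 'joint_vel': array([ 0.00107778,  0.00012967, -0.00086773,  0.00036929,  0.0008035 ,
        0.00040513]), 'joint_efforts': array([-3.04962361e-05, -3.92285979e+01,  1.88406640e+01,  4.18648347e+00,
       -4.59177376e-03,  8.52079665e-06]), 'position': array([ 181.43693926, -597.4708133 ,  230.22940402]), 'ee_rot': array([-0.69870426, -0.10363469,  0.10390211,  0.70019752]), 'contact_force': array([-0.39901469, -0.20730513,  0.02223078]), 'wrist_torque': array([ 0.07939964,  0.01935867, -0.01126727]), 'gripper_width': 85.22314246734332}
scene {'intrinsics': array([[468.54973626,   0.        , 321.51464216],
       [  0.        , 468.54973626, 246.3249592 ],
       [  0.        ,   0.        ,   1.        ]]), 'R': array([[-0.04811816,  0.99863189, -0.02046928],
       [ 0.59599006,  0.01225997, -0.80289822],
       [-0.80154881, -0.05083347, -0.5957646 ]]), 't': array([ 120.93391644, -349.81742007, 1555.55008945])}
top {'intrinsics': array([[473.37745303,   0.        , 318.61306493],
       [  0.        , 473.37745303, 241.94768104],
       [  0.        ,   0.        ,   1.        ]]), 'R': array([[ 0.01107713, -0.99993517,  0.00263522],
       [-0.99807898, -0.01121714, -0.06093049],
       [ 0.0609561 , -0.00195522, -0.99813853]]), 't': array([-112.15011094,  643.54751192, 1010.79130633])}
```

View pics/top0.png

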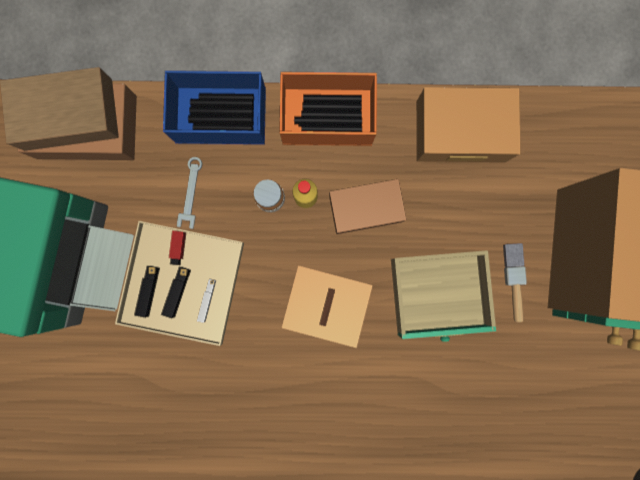

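View pics/scene0.png

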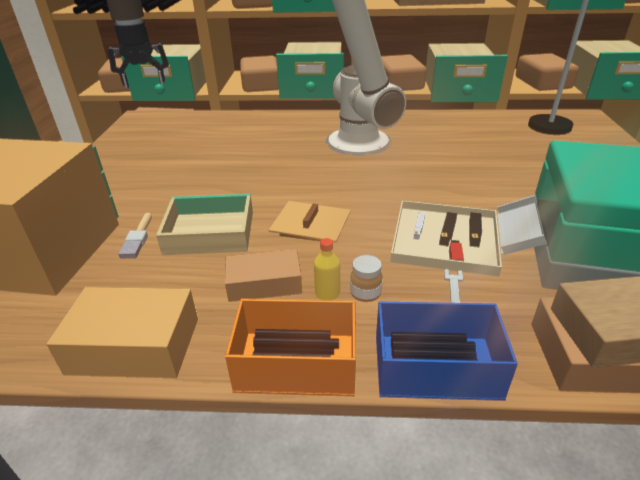

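```bash
cat > h.py <<'E'
from bench import arm
import numpy as np,cv2
from scipy.spatial.transform import Rotation as Ro
def ray(cam,px,z):
    k=arm.calibration(cam);px=np.atleast_2d(px).astype(float)
    d=np.c_[px,np.ones(len(px))]@np.linalg.inv(k["intrinsics"]).T@k["R"]
    c=-k["R"].T@k["t"]
    return c+d*((z-c[2])/d[:,2])[:,None]
def proj(cam,X):
    k=arm.calibration(cam);q=(np.atleast_2d(X)@k["R"].T+k["t"])@k["intrinsics"].T
    return q[:,:2]/q[:,2:]
def rect(cam,name,z,n=4):
    for m in arm.masks_of(cam,name)[:n]:
        if m["p"]<.2: continue
        ys,xs=np.nonzero(m["pixels"]);w=ray(cam,np.c_[xs,ys],z)[:,:2]
        r=cv2.minAreaRect(w.astype(np.float32))
        print(cam,name,round(m["p"],2),np.round(m["location"]),len(xs),"ctr",np.round(r[0],1),"size",np.round(r[1],1),"ang",round(r[2],1),"mean",w.mean(0).round(1))
E
python3 - <<'E'
from h import *
arm.get_image("top")
for n,z in [("heavy_a",29),("light",20),("reject",29),("separator",21),("stand",16),("tote",56),("tray",26),("brush",10),("wrench",5)]: rect("top",n,z)
E
```

```text
top heavy_a 0.9 [147. 292.] 729 ctr [535.3 262. ] size [ 31.7 111.3] ang 78.9 mean [534.6 261.9]
top heavy_a 0.62 [175. 292.] 707 ctr [534.4 200.8] size [ 31.3 110.7] ang 72.6 mean [533.3 200.7]
top light 0.66 [206. 298.] 367 ctr [517.5 136.3] size [20.5 92.3] ang 77.3 mean [516.6 136.5]
top separator 0.87 [323. 308.] 4914 ctr [ 507.2 -123.8] size [170.  138.1] ang 75.8 mean [ 506.9 -123.7]
top separator 0.48 [144. 292.] 710 ctr [535.3 265.7] size [ 31.9 110.9] ang 80.0 mean [534.  265.8]
top stand 0.28 [305. 192.] 548 ctr [752.5 -72.7] size [62.1 50.6] ang 0.7 mean [753.  -73.9]
top tote 0.93 [444. 295.] 8176 ctr [ 532.2 -365.4] size [181.7 208.5] ang 5.3 mean [ 535.8 -364.6]
top tote 0.41 [272. 196.] 834 ctr [739.7   1. ] size [70.3 63.4] ang 0.9 mean [740.1   1.6]
top tray 0.73 [ 90. 268.] 25774 ctr [573.5 345.2] size [546.9 333.7] ang 81.3 mean [585.3 361.9]
top brush 0.73 [518. 270.] 1208 ctr [ 562.9 -536. ] size [171.   46.2] ang 4.1 mean [ 577.1 -534.9]
top wrench 0.87 [190. 193.] 754 ctr [754.3 183. ] size [ 39.1 159.7] ang 83.9 mean [753.4 181.5]
```

The top picture shows the two black holders at about (147,292) and (175,292), the bright one at (206,300) and the reject at (177,246). The separator is at (327,307) and the drawer at (444,295). The networks confuse some things: one "separator" report is actually a black holder. Next I fit box models to the masks.

```bash
cat > fit.py <<'E'
from h import *
from scipy.optimize import minimize
def box(p,lx,ly,z0,z1):
    c,s=np.cos(p[2]),np.sin(p[2])
    return np.array([[p[0]+c*x-s*y,p[1]+s*x+c*y,z] for z in(z0,z1) for x,y in((-lx/2,-ly/2),(lx/2,-ly/2),(lx/2,ly/2),(-lx/2,ly/2))])
def fit(mask,cam,p0,dims):
    m=cv2.resize(mask.astype(np.uint8),None,fx=4,fy=4,interpolation=cv2.INTER_NEAREST)
    def f(q):
        p=[q[0],q[1],q[2]/100]
        h=cv2.convexHull(((proj(cam,box(p,*dims))+.5)*4).astype(np.float32))
        g=np.zeros_like(m);cv2.fillConvexPoly(g,np.round(h).astype(np.int32),1)
        return 1-(g&m).sum()/(g|m).sum()
    q0=[p0[0],p0[1],p0[2]*100]
    S=np.array([q0]+[np.add(q0,d) for d in((8,0,0),(0,8,0),(0,0,10))])
    r=minimize(f,q0,method="Nelder-Mead",options=dict(initial_simplex=S))
    return np.array([r.x[0],r.x[1],r.x[2]/100]),1-r.fun
E
python3 - <<'E'
from fit import *
R=np.deg2rad
ims={c:arm.get_image(c) for c in("top","scene")}
ob={"heavy1":("heavy_a",(535,262,R(-11)),(110,25,4,29)),"heavy2":("heavy_a",(534,201,R(-17)),(110,25,4,29)),
"light":("light",(517,136,R(-13)),(94,16,4,20)),"separator":("separator",(507,-124,R(-14)),(138,166,16,21)),
"tote":("tote",(534,-365,R(5)),(168,198,0,56))}
out={}
for n,(t,p0,d) in ob.items():
    for c in ims:
        ms=arm.masks_of(c,t)
        px=proj(c,[[p0[0],p0[1],d[3]]])[0]
        ms=[m for m in ms if np.hypot(*(np.array(m["location"])-px))<13]
        if not ms: print(n,c,"none");continue
        p,i=fit(ms[0]["pixels"],c,p0,d);print(n,c,p.round(3),"deg",np.rad2deg(p[2]).round(1),"iou",round(i,3))
        if c=="top": out[n]=p
im=cv2.resize(ims["top"],None,fx=4,fy=4,interpolation=cv2.INTER_CUBIC)[:,:,::-1].copy()
def draw(P,col):cv2.polylines(im,[np.round((proj("top",P)+.5)*4).astype(np.int32)],True,col,1)
for n,p in out.items():
    if n=="tote": draw(box(p,150,180,8,56)[4:],(255,0,0));draw(box(p,150,180,8,56)[:4],(0,0,255))
    else: draw(box(p,*ob[n][2])[4:],(0,0,255)); draw(box(p,*ob[n][2])[:4],(255,0,0))
a=im[880:1400,1540:2000];b=im[860:1400,440:1000]
b=im[860:1380,440:780]
cv2.imwrite("pics/ov1.png",np.hstack([a,b]))
E
```

```text
heavy1 top [ 5.37665e+02  2.66782e+02 -2.13000e-01] deg -12.2 iou 0.893
heavy1 scene [ 5.32075e+02  2.67082e+02 -2.06000e-01] deg -11.8 iou 0.925
heavy2 top [ 5.34709e+02  2.04171e+02 -3.17000e-01] deg -18.2 iou 0.922
heavy2 scene [ 5.32907e+02  2.04109e+02 -2.97000e-01] deg -17.0 iou 0.891
light top [ 5.17730e+02  1.38802e+02 -2.33000e-01] deg -13.3 iou 0.889
light scene [ 5.17651e+02  1.37792e+02 -2.20000e-01] deg -12.6 iou 0.789
separator top [ 5.07154e+02 -1.23442e+02 -2.52000e-01] deg -14.4 iou 0.982
separator scene [ 5.05535e+02 -1.23320e+02 -2.42000e-01] deg -13.9 iou 0.964
tote top [ 5.37213e+02 -3.69380e+02  1.01000e-01] deg 5.8 iou 0.956
tote scene [ 5.35896e+02 -3.69303e+02  9.90000e-02] deg 5.7 iou 0.974
```

View pics/ov1.png

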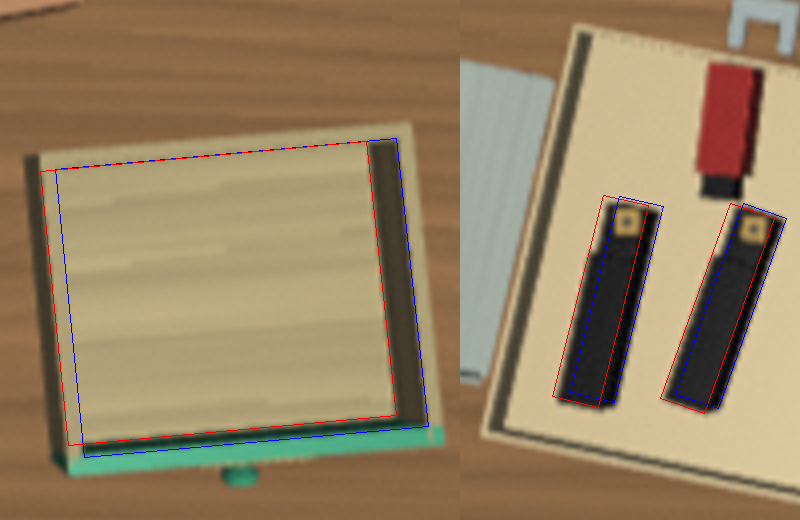

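The fits from both cameras agree to within 2 mm for most pieces. Heavy1's x differs by 5.6 mm, but that lies along its length. The overlay puts the drawer's inner rim (blue) right on the real one. Next I work out the move to the first pick, heavy2.

```bash
cat > go.py <<'E'
import sys
from h import *
T={"h1":(535,266.5,-12),"h2":(534,203.5,-17.6),"li":(517.7,138,-13),"sep":(506.3,-123.4,-14.2),"tote":(536.5,-369.3,5.7)}
def tgt(n,ox=0,oy=0):
    x,y,a=T[n];c,s=np.cos(np.deg2rad(a)),np.sin(np.deg2rad(a));return x+c*ox-s*oy,y+s*ox+c*oy,a
def go(n,z,ox=0,oy=0,s=None):
    s=s or arm.read_state();x,y,a=tgt(n,ox,oy)
    R=Ro.from_quat(s["ee_rot"]);best=None
    for k in(0,180):   # tool z along +-object y, tool y down
        zt=np.array([-np.sin(np.deg2rad(a+k)),np.cos(np.deg2rad(a+k)),0]);yt=np.array([0,0,-1.]);xt=np.cross(yt,zt)
        rv=(R.inv()*Ro.from_matrix(np.c_[xt,yt,zt])).as_rotvec()
        if best is None or np.linalg.norm(rv)<np.linalg.norm(best): best=rv
    d=R.inv().apply(np.array([x,y,z])-s["position"])
    print("target",np.round([x,y,z,a],1),"pos",s["position"].round(1),"tool d",d.round(1),"rot",best.round(3),"w",round(s["gripper_width"],1),"F",s["contact_force"].round(1),"t",round(s["clock"],2),"j",s["joints"].round(2))
if __name__=="__main__":
    a=sys.argv; go(a[1],float(a[2]),*[float(v) for v in a[3:]])
E
python3 go.py h2 130; python3 -c "
from h import *
print(ray('top',[[125.5,290]],26),ray('top',[[140.5,290]],29))"
```

```text
target [534.  203.5 130.  -17.6] pos [ 181.6 -598.   231.3] tool d [570.1 101.3 664.6] rot [ 0.     0.602 -0.   ] w 85.7 F [ 0.8 -0.5 -0.1] t 1.2 j [-1.02  0.38  0.01  0.   -1.19 -0.26]
[[536.30270729 308.73175544  26.        ]] [[536.78876338 275.42829932  29.        ]]
```

```bash
python3 -m creep '[{"delta_pos":[25.9,0,30.2],"rot":[0,0,0],"jaw":42},{"delta_pos":[25.9,0,30.2],"rot":[0,0,0],"jaw":42},{"delta_pos":[25.9,0,30.2],"rot":[0,0,0],"jaw":42},{"delta_pos":[25.9,0,30.2],"rot":[0,0,0],"jaw":42},{"delta_pos":[25.9,0,30.2],"rot":[0,0,0],"jaw":42},{"delta_pos":[25.9,0,30.2],"rot":[0,0,0],"jaw":42},{"delta_pos":[25.9,0,30.2],"rot":[0,0,0],"jaw":42},{"delta_pos":[25.9,0,30.2],"rot":[0,0,0],"jaw":42},{"delta_pos":[25.9,0,30.2],"rot":[0,0,0],"jaw":42},{"delta_pos":[25.9,0,30.2],"rot":[0,0,0],"jaw":42}]'
python3 -m creep '[{"delta_pos":[25.9,0,30.2],"rot":[0,0,0],"jaw":42},{"delta_pos":[25.9,0,30.2],"rot":[0,0,0],"jaw":42},{"delta_pos":[25.9,0,30.2],"rot":[0,0,0],"jaw":42},{"delta_pos":[25.9,0,30.2],"rot":[0,0,0],"jaw":42},{"delta_pos":[25.9,0,30.2],"rot":[0,0,0],"jaw":42},{"delta_pos":[25.9,0,30.2],"rot":[0,0,0],"jaw":42},{"delta_pos":[25.9,0,30.2],"rot":[0,0,0],"jaw":42},{"delta_pos":[25.9,0,30.2],"rot":[0,0,0],"jaw":42},{"delta_pos":[25.9,0,30.2],"rot":[0,0,0],"jaw":42},{"delta_pos":[25.9,0,30.2],"rot":[0,0,0],"jaw":42}]'
python3 -m creep '[{"delta_pos":[25.9,0,30.2],"rot":[0,0,0],"jaw":42},{"delta_pos":[25.9,0,30.2],"rot":[0,0,0],"jaw":42},{"delta_pos":[0,16,0],"rot":[0,0.12,0],"jaw":42},{"delta_pos":[0,16,0],"rot":[0,0.12,0],"jaw":42},{"delta_pos":[0,16,0],"rot":[0,0.12,0],"jaw":42},{"delta_pos":[0,16,0],"rot":[0,0.12,0],"jaw":42},{"delta_pos":[0,16,0],"rot":[0,0.12,0],"jaw":42},{"delta_pos":[0,16,0],"rot":[0,0,0],"jaw":42},{"delta_pos":[0,5,0],"rot":[0,0,0],"jaw":42},{"delta_pos":[0,0,0],"rot":[0,0,0],"jaw":42}]'
python3 go.py h2 8; python3 go.py h2 60
python3 -c "
from h import *
cv2.imwrite('pics/s1.png',cv2.resize(arm.get_image('scene')[150:300,340:560,::-1],None,fx=3,fy=3))"
```

```text
clock: 2.03
position: [342.0, -232.0, 231.7]
ee_rot: [0.7, 0.104, -0.103, -0.699]
contact_force: [1.1, -0.2, -0.1]
gripper_width: 42.1
clock: 2.87
position: [502.2, 132.5, 231.6]
ee_rot: [-0.699, -0.104, 0.104, 0.699]
contact_force: [1.1, 0.1, 0.3]
gripper_width: 41.9
clock: 3.7
position: [533.1, 202.8, 128.9]
ee_rot: [0.7, -0.108, 0.107, -0.698]
contact_force: [-0.0, 0.1, 0.4]
gripper_width: 41.7
target [534.  203.5   8.  -17.6] pos [533.1 202.8 128.9] tool d [  0.9 120.9   1.3] rot [ 0.003  0.002 -0.002] w 41.7 F [-0.   0.1  0.4] t 3.7 j [ 0.65  0.39 -0.27 -0.   -0.92 -2.52]
target [534.  203.5  60.  -17.6] pos [533.1 202.8 128.9] tool d [ 0.8 68.9  1.1] rot [ 0.003  0.002 -0.002] w 41.7 F [-0.   0.1  0.4] t 3.7 j [ 0.65  0.39 -0.27 -0.   -0.92 -2.52]
```

```bash
python3 -m creep '[{"delta_pos":[0.5,22,0.5],"rot":[0,0,0],"jaw":42},{"delta_pos":[0.4,22,0.6],"rot":[0,0,0],"jaw":42},{"delta_pos":[0,22,0],"rot":[0,0,0],"jaw":42},{"delta_pos":[0,18,0],"rot":[0,0,0],"jaw":42},{"delta_pos":[0,14,0],"rot":[0,0,0],"jaw":42},{"delta_pos":[0,10,0],"rot":[0,0,0],"jaw":42},{"delta_pos":[0,6,0],"rot":[0,0,0],"jaw":42},{"delta_pos":[0,5,0],"rot":[0,0,0],"jaw":42},{"delta_pos":[0,0,0],"rot":[0,0,0],"jaw":42},{"delta_pos":[0,0,0],"rot":[0,0,0],"jaw":42}]'
python3 -m creep '[{"delta_pos":[0,0,0],"rot":[0,0,0],"jaw":0},{"delta_pos":[0,0,0],"rot":[0,0,0],"jaw":0},{"delta_pos":[0,0,0],"rot":[0,0,0],"jaw":0},{"delta_pos":[0,0,0],"rot":[0,0,0],"jaw":0},{"delta_pos":[0,0,0],"rot":[0,0,0],"jaw":0},{"delta_pos":[0,0,0],"rot":[0,0,0],"jaw":0},{"delta_pos":[0,0,0],"rot":[0,0,0],"jaw":0},{"delta_pos":[0,0,0],"rot":[0,0,0],"jaw":0},{"delta_pos":[0,-3,0],"rot":[0,0,0],"jaw":0},{"delta_pos":[0,-5,0],"rot":[0,0,0],"jaw":0}]'
python3 go.py tote 120 0 45
```

```text
clock: 4.58
position: [535.5, 204.4, 12.0]
ee_rot: [-0.699, 0.107, -0.108, 0.699]
contact_force: [0.4, -0.5, 0.5]
gripper_width: 42.1
clock: 5.42
position: [533.7, 203.4, 18.3]
ee_rot: [0.699, -0.109, 0.107, -0.698]
contact_force: [0.1, -0.2, -3.6]
gripper_width: 23.8
target [ 532.  -324.5  120.     5.7] pos [533.7 203.4  18.3] tool d [ 157.2 -101.1 -504.1] rot [ 0.002 -0.406 -0.003] w 23.8 F [ 0.1 -0.2 -3.6] t 5.42 j [ 0.65  0.53 -0.37 -0.   -0.67 -2.52]
```

```bash
python3 -m creep '[{"delta_pos":[0,-10,0],"rot":[0,0,0],"jaw":0},{"delta_pos":[0,-20,0],"rot":[0,0,0],"jaw":0},{"delta_pos":[0,-25,0],"rot":[0,0,0],"jaw":0},{"delta_pos":[0,-25,0],"rot":[0,0,0],"jaw":0},{"delta_pos":[0,-20,0],"rot":[0,0,0],"jaw":0},{"delta_pos":[4,0,-13],"rot":[0,0,0],"jaw":0},{"delta_pos":[8,0,-26],"rot":[0,0,0],"jaw":0},{"delta_pos":[11,0,-35],"rot":[0,0,0],"jaw":0},{"delta_pos":[11,0,-35],"rot":[0,0,0],"jaw":0},{"delta_pos":[11,0,-35],"rot":[0,0,0],"jaw":0}]'
python3 -m creep '[{"delta_pos":[11,0,-35],"rot":[0,0,0],"jaw":0},{"delta_pos":[11,0,-35],"rot":[0,0,0],"jaw":0},{"delta_pos":[11,0,-35],"rot":[0,0,0],"jaw":0},{"delta_pos":[11,0,-35],"rot":[0,0,0],"jaw":0},{"delta_pos":[11,0,-35],"rot":[0,0,0],"jaw":0},{"delta_pos":[11,0,-35],"rot":[0,0,0],"jaw":0},{"delta_pos":[11,0,-35],"rot":[0,0,0],"jaw":0},{"delta_pos":[11,0,-35],"rot":[0,0,0],"jaw":0},{"delta_pos":[11,0,-35],"rot":[0,0,0],"jaw":0},{"delta_pos":[11,0,-35],"rot":[0,0,0],"jaw":0}]'
python3 -m creep '[{"delta_pos":[2,0,-10],"rot":[0,-0.1,0],"jaw":0},{"delta_pos":[0,0,0],"rot":[0,-0.1,0],"jaw":0},{"delta_pos":[0,0,0],"rot":[0,-0.1,0],"jaw":0},{"delta_pos":[0,0,0],"rot":[0,-0.1,0],"jaw":0},{"delta_pos":[0,10,0],"rot":[0,0,0],"jaw":0},{"delta_pos":[0,10,0],"rot":[0,0,0],"jaw":0},{"delta_pos":[0,0,0],"rot":[0,0,0],"jaw":0},{"delta_pos":[0,0,0],"rot":[0,0,0],"jaw":0},{"delta_pos":[0,0,0],"rot":[0,0,0],"jaw":0},{"delta_pos":[0,0,0],"rot":[0,0,0],"jaw":0}]'
python3 go.py tote 20 0 45
python3 -c "
from h import *
a=cv2.resize(arm.get_image('scene')[150:300,120:520,::-1],None,fx=2,fy=2)
b=cv2.resize(arm.get_image('top')[200:360,100:520,::-1],(800,304))
cv2.imwrite('pics/s2.png',np.vstack([a,b])[:600])"
```

```text
clock: 6.25
position: [533.0, 51.2, 118.4]
ee_rot: [0.699, -0.108, 0.107, -0.699]
contact_force: [1.2, 0.5, -5.1]
gripper_width: 23.7
clock: 7.08
position: [532.5, -315.4, 118.1]
ee_rot: [-0.698, 0.109, -0.107, 0.699]
contact_force: [0.4, 1.2, -5.2]
gripper_width: 23.3
clock: 7.92
position: [533.6, -323.8, 99.5]
ee_rot: [0.706, 0.034, -0.033, -0.706]
contact_force: [1.5, 0.6, -3.3]
gripper_width: 23.7
target [ 532.  -324.5   20.     5.7] pos [ 533.6 -323.8   99.5] tool d [-1.6 79.5 -0.5] rot [ 0.    -0.005  0.   ] w 23.7 F [ 1.5  0.6 -3.3] t 7.92 j [-0.29  0.5  -0.16  0.   -0.91 -1.19]
```

View pics/s2.png

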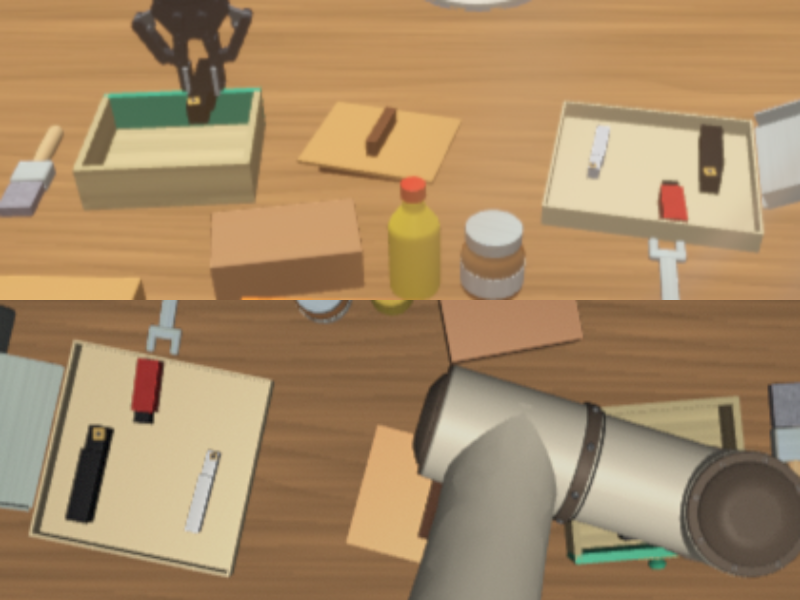

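The holder is held level above the drawer at about (200,105) in the upper half, and nothing else has moved. I lower it now.

```bash
python3 -m creep '[{"delta_pos":[-1,12,0],"rot":[0,0,0],"jaw":0},{"delta_pos":[-0.6,16,-0.5],"rot":[0,0,0],"jaw":0},{"delta_pos":[0,16,0],"rot":[0,0,0],"jaw":0},{"delta_pos":[0,14,0],"rot":[0,0,0],"jaw":0},{"delta_pos":[0,10,0],"rot":[0,0,0],"jaw":0},{"delta_pos":[0,6,0],"rot":[0,0,0],"jaw":0},{"delta_pos":[0,4,0],"rot":[0,0,0],"jaw":0},{"delta_pos":[0,2,0],"rot":[0,0,0],"jaw":0},{"delta_pos":[0,0,0],"rot":[0,0,0],"jaw":0},{"delta_pos":[0,0,0],"rot":[0,0,0],"jaw":0}]'
python3 -m creep '[{"delta_pos":[0,1,0],"rot":[0,0,0],"jaw":0},{"delta_pos":[0,1,0],"rot":[0,0,0],"jaw":0},{"delta_pos":[0,1,0],"rot":[0,0,0],"jaw":0},{"delta_pos":[0,0,0],"rot":[0,0,0],"jaw":0},{"delta_pos":[0,0,0],"rot":[0,0,0],"jaw":0},{"delta_pos":[0,0,0],"rot":[0,0,0],"jaw":0},{"delta_pos":[0,0,0],"rot":[0,0,0],"jaw":0},{"delta_pos":[0,0,0],"rot":[0,0,0],"jaw":0},{"delta_pos":[0,0,0],"rot":[0,0,0],"jaw":0},{"delta_pos":[0,0,0],"rot":[0,0,0],"jaw":0}]'
python3 go.py tote 15 0 45
```

```text
clock: 8.85
position: [532.3, -324.7, 20.0]
ee_rot: [0.707, 0.034, -0.033, -0.706]
contact_force: [0.4, 0.4, -3.3]
gripper_width: 23.4
clock: 9.68
position: [532.0, -324.6, 16.6]
ee_rot: [0.706, 0.034, -0.033, -0.706]
contact_force: [-1.0, 0.7, -1.4]
gripper_width: 23.5
target [ 532.  -324.5   15.     5.7] pos [ 532.  -324.6   16.6] tool d [0.1 1.6 0.1] rot [ 0.    -0.005  0.001] w 23.5 F [-1.   0.7 -1.4] t 9.68 j [-0.29  0.6  -0.23  0.   -0.74 -1.19]
```

```bash
python3 -m creep '[{"delta_pos":[0,1,0],"rot":[0,0,0],"jaw":0},{"delta_pos":[0,0,0],"rot":[0,0,0],"jaw":0},{"delta_pos":[0,0,0],"rot":[0,0,0],"jaw":30},{"delta_pos":[0,0,0],"rot":[0,0,0],"jaw":42},{"delta_pos":[0,0,0],"rot":[0,0,0],"jaw":42},{"delta_pos":[0,0,0],"rot":[0,0,0],"jaw":42},{"delta_pos":[0,-10,0],"rot":[0,0,0],"jaw":42},{"delta_pos":[0,-25,0],"rot":[0,0,0],"jaw":42},{"delta_pos":[0,-35,0],"rot":[0,0,0],"jaw":42},{"delta_pos":[0,-30,0],"rot":[0,0,0],"jaw":42}]'
python3 go.py h1 100
```

```text
clock: 10.52
position: [531.7, -324.7, 117.3]
ee_rot: [0.707, 0.034, -0.034, -0.706]
contact_force: [1.4, -0.4, 0.5]
gripper_width: 42.0
target [535.  266.5 100.  -12. ] pos [ 531.7 -324.7  117.3] tool d [ 59.4  17.  588.2] rot [ 0.001  0.305 -0.   ] w 42.0 F [ 1.4 -0.4  0.5] t 10.52 j [-0.29  0.48 -0.15  0.   -0.94 -1.19]
```

```bash
python3 -m creep '[{"delta_pos":[2,0,20],"rot":[0,0,0],"jaw":38},{"delta_pos":[4,0,39],"rot":[0,0,0],"jaw":38},{"delta_pos":[4,0,39],"rot":[0,0,0],"jaw":38},{"delta_pos":[4,0,39],"rot":[0,0,0],"jaw":38},{"delta_pos":[4,0,39],"rot":[0,0,0],"jaw":38},{"delta_pos":[4,0,39],"rot":[0,0,0],"jaw":38},{"delta_pos":[4,0,39],"rot":[0,0,0],"jaw":38},{"delta_pos":[4,0,39],"rot":[0,0,0],"jaw":38},{"delta_pos":[4,0,39],"rot":[0,0,0],"jaw":38},{"delta_pos":[4,0,39],"rot":[0,0,0],"jaw":38}]'
python3 -m creep '[{"delta_pos":[4,0,39],"rot":[0,0,0],"jaw":38},{"delta_pos":[4,0,39],"rot":[0,0,0],"jaw":38},{"delta_pos":[4,0,39],"rot":[0,0,0],"jaw":38},{"delta_pos":[4,0,39],"rot":[0,0,0],"jaw":38},{"delta_pos":[4,0,39],"rot":[0,0,0],"jaw":38},{"delta_pos":[1.5,0,22],"rot":[0,0.1,0],"jaw":38},{"delta_pos":[0,5,0],"rot":[0,0.1,0],"jaw":38},{"delta_pos":[0,10,0],"rot":[0,0.105,0],"jaw":38},{"delta_pos":[0,10,0],"rot":[0,0,0],"jaw":38},{"delta_pos":[0,5,0],"rot":[0,0,0],"jaw":38}]'
python3 go.py h1 10
```

```text
clock: 11.35
position: [534.4, 50.4, 116.3]
ee_rot: [-0.706, -0.034, 0.033, 0.706]
contact_force: [2.3, -0.4, 0.2]
gripper_width: 38.1
clock: 12.18
position: [534.7, 266.1, 84.3]
ee_rot: [0.704, -0.074, 0.073, -0.703]
contact_force: [-0.6, 0.1, 0.1]
gripper_width: 38.1
target [535.  266.5  10.  -12. ] pos [534.7 266.1  84.3] tool d [ 0.3 74.3  0.5] rot [ 0.001  0.002 -0.001] w 38.1 F [-0.6  0.1  0.1] t 12.18 j [ 0.73  0.48 -0.25 -0.   -0.85 -2.51]
```

```bash
python3 -m creep '[{"delta_pos":[0.3,12,0.5],"rot":[0,0,0],"jaw":38},{"delta_pos":[0,14,0],"rot":[0,0,0],"jaw":38},{"delta_pos":[0,14,0],"rot":[0,0,0],"jaw":38},{"delta_pos":[0,14,0],"rot":[0,0,0],"jaw":38},{"delta_pos":[0,10,0],"rot":[0,0,0],"jaw":38},{"delta_pos":[0,6,0],"rot":[0,0,0],"jaw":38},{"delta_pos":[0,3,0],"rot":[0,0,0],"jaw":38},{"delta_pos":[0,1,0],"rot":[0,0,0],"jaw":38},{"delta_pos":[0,0,0],"rot":[0,0,0],"jaw":38},{"delta_pos":[0,0,0],"rot":[0,0,0],"jaw":38}]'
python3 -m creep '[{"delta_pos":[0,0,0],"rot":[0,0,0],"jaw":0},{"delta_pos":[0,0,0],"rot":[0,0,0],"jaw":0},{"delta_pos":[0,0,0],"rot":[0,0,0],"jaw":0},{"delta_pos":[0,0,0],"rot":[0,0,0],"jaw":0},{"delta_pos":[0,0,0],"rot":[0,0,0],"jaw":0},{"delta_pos":[0,0,0],"rot":[0,0,0],"jaw":0},{"delta_pos":[0,0,0],"rot":[0,0,0],"jaw":0},{"delta_pos":[0,0,0],"rot":[0,0,0],"jaw":0},{"delta_pos":[0,-3,0],"rot":[0,0,0],"jaw":0},{"delta_pos":[0,-5,0],"rot":[0,0,0],"jaw":0}]'
python3 -m creep '[{"delta_pos":[0,-10,0],"rot":[0,0,0],"jaw":0},{"delta_pos":[0,-20,0],"rot":[0,0,0],"jaw":0},{"delta_pos":[0,-25,0],"rot":[0,0,0],"jaw":0},{"delta_pos":[0,-25,0],"rot":[0,0,0],"jaw":0},{"delta_pos":[0,-20,0],"rot":[0,0,0],"jaw":0},{"delta_pos":[0,0,0],"rot":[0,0,0],"jaw":0},{"delta_pos":[0,0,-15],"rot":[0,0,0],"jaw":0},{"delta_pos":[0,0,-30],"rot":[0,0,0],"jaw":0},{"delta_pos":[0,0,-38],"rot":[0,0,0],"jaw":0},{"delta_pos":[0,0,-38],"rot":[0,0,0],"jaw":0}]'
python3 go.py tote 100 0 -45
```

```text
clock: 13.02
position: [536.2, 267.3, 12.0]
ee_rot: [-0.703, 0.074, -0.074, 0.704]
contact_force: [-0.0, -0.8, 0.9]
gripper_width: 38.0
clock: 13.85
position: [534.2, 266.0, 17.9]
ee_rot: [0.704, -0.076, 0.073, -0.702]
contact_force: [0.1, -0.8, -5.2]
gripper_width: 23.1
clock: 14.68
position: [508.3, 146.8, 117.2]
ee_rot: [0.704, -0.075, 0.073, -0.703]
contact_force: [0.7, 0.0, -5.1]
gripper_width: 23.4
target [ 541.  -414.1  100.     5.7] pos [508.3 146.8 117.2] tool d [ 148.6   18.  -541.8] rot [ 0.002 -0.309 -0.004] w 23.4 F [ 0.7  0.  -5.1] t 14.68 j [ 0.59  0.34 -0.38 -0.   -0.86 -2.37]
```

```bash
python3 -m creep '[{"delta_pos":[10.6,0,-38],"rot":[0,0,0],"jaw":0},{"delta_pos":[10.6,0,-39],"rot":[0,0,0],"jaw":0},{"delta_pos":[10.6,0,-39],"rot":[0,0,0],"jaw":0},{"delta_pos":[10.6,0,-39],"rot":[0,0,0],"jaw":0},{"delta_pos":[10.6,0,-39],"rot":[0,0,0],"jaw":0},{"delta_pos":[10.6,0,-39],"rot":[0,0,0],"jaw":0},{"delta_pos":[10.6,0,-39],"rot":[0,0,0],"jaw":0},{"delta_pos":[10.6,0,-39],"rot":[0,0,0],"jaw":0},{"delta_pos":[10.6,0,-39],"rot":[0,0,0],"jaw":0},{"delta_pos":[10.6,0,-39],"rot":[0,0,0],"jaw":0}]'
python3 -m creep '[{"delta_pos":[10.6,0,-39],"rot":[0,0,0],"jaw":0},{"delta_pos":[10.6,0,-39],"rot":[0,0,0],"jaw":0},{"delta_pos":[10.6,0,-38],"rot":[0,0,0],"jaw":0},{"delta_pos":[7,0,-25],"rot":[0,-0.1,0],"jaw":0},{"delta_pos":[0,0,-8],"rot":[0,-0.1,0],"jaw":0},{"delta_pos":[0,0,0],"rot":[0,-0.11,0],"jaw":0},{"delta_pos":[0,8,0],"rot":[0,0,0],"jaw":0},{"delta_pos":[0,10,0],"rot":[0,0,0],"jaw":0},{"delta_pos":[0,0,0],"rot":[0,0,0],"jaw":0},{"delta_pos":[0,0,0],"rot":[0,0,0],"jaw":0}]'
python3 go.py tote 20 0 -45
```

```text
clock: 15.52
position: [530.8, -255.7, 117.2]
ee_rot: [-0.703, 0.076, -0.073, 0.704]
contact_force: [0.7, 1.2, -4.3]
gripper_width: 23.6
clock: 16.35
position: [539.4, -406.7, 99.0]
ee_rot: [-0.705, -0.034, 0.036, 0.707]
contact_force: [-0.7, 0.4, -4.5]
gripper_width: 24.0
target [ 541.  -414.1   20.     5.7] pos [ 539.4 -406.7   99. ] tool d [ 1.1 79.  -7.7] rot [-0.003 -0.001 -0.004] w 24.0 F [-0.7  0.4 -4.5] t 16.35 j [-0.41  0.58 -0.02 -0.   -0.98 -1.06]
```

```bash
python3 -m creep '[{"delta_pos":[0.8,0,-4],"rot":[0,0,0],"jaw":0},{"delta_pos":[0.3,12,-3.5],"rot":[0,0,0],"jaw":0},{"delta_pos":[0,16,0],"rot":[0,0,0],"jaw":0},{"delta_pos":[0,16,0],"rot":[0,0,0],"jaw":0},{"delta_pos":[0,14,0],"rot":[0,0,0],"jaw":0},{"delta_pos":[0,10,0],"rot":[0,0,0],"jaw":0},{"delta_pos":[0,6,0],"rot":[0,0,0],"jaw":0},{"delta_pos":[0,4,0],"rot":[0,0,0],"jaw":0},{"delta_pos":[0,0,0],"rot":[0,0,0],"jaw":0},{"delta_pos":[0,0,0],"rot":[0,0,0],"jaw":0}]'
python3 -m creep '[{"delta_pos":[0,1,0],"rot":[0,0,0],"jaw":0},{"delta_pos":[0,1,0],"rot":[0,0,0],"jaw":0},{"delta_pos":[0,1,0],"rot":[0,0,0],"jaw":0},{"delta_pos":[0,1,0],"rot":[0,0,0],"jaw":0},{"delta_pos":[0,0,0],"rot":[0,0,0],"jaw":0},{"delta_pos":[0,0,0],"rot":[0,0,0],"jaw":0},{"delta_pos":[0,0,0],"rot":[0,0,0],"jaw":0},{"delta_pos":[0,0,0],"rot":[0,0,0],"jaw":0},{"delta_pos":[0,0,0],"rot":[0,0,0],"jaw":0},{"delta_pos":[0,0,0],"rot":[0,0,0],"jaw":0}]'
python3 go.py tote 15 0 -45
```

```text
clock: 17.18
position: [542.9, -415.5, 23.8]
ee_rot: [0.706, 0.036, -0.035, -0.706]
contact_force: [0.0, 0.2, -3.7]
gripper_width: 23.3
clock: 18.02
position: [542.4, -415.3, 19.3]
ee_rot: [0.706, 0.035, -0.035, -0.706]
contact_force: [-0.1, 1.0, -4.6]
gripper_width: 23.4
target [ 541.  -414.1   15.     5.7] pos [ 542.4 -415.3   19.3] tool d [-1.3  4.3  1.3] rot [0. 0. 0.] w 23.4 F [-0.1  1.  -4.6] t 18.02 j [-0.42  0.67 -0.07  0.   -0.83 -1.05]
```

```bash
python3 -m creep '[{"delta_pos":[0,1,0],"rot":[0,0,0],"jaw":0},{"delta_pos":[0,1,0],"rot":[0,0,0],"jaw":0},{"delta_pos":[0,1,0],"rot":[0,0,0],"jaw":0},{"delta_pos":[0,0.5,0],"rot":[0,0,0],"jaw":0},{"delta_pos":[0,0,0],"rot":[0,0,0],"jaw":0},{"delta_pos":[0,0,0],"rot":[0,0,0],"jaw":0},{"delta_pos":[0,0,0],"rot":[0,0,0],"jaw":0},{"delta_pos":[0,0,0],"rot":[0,0,0],"jaw":0},{"delta_pos":[0,0,0],"rot":[0,0,0],"jaw":0},{"delta_pos":[0,0,0],"rot":[0,0,0],"jaw":0}]'
python3 -m creep '[{"delta_pos":[0,0.5,0],"rot":[0,0,0],"jaw":0},{"delta_pos":[0,0,0],"rot":[0,0,0],"jaw":0},{"delta_pos":[0,0,0],"rot":[0,0,0],"jaw":30},{"delta_pos":[0,0,0],"rot":[0,0,0],"jaw":42},{"delta_pos":[0,0,0],"rot":[0,0,0],"jaw":42},{"delta_pos":[0,0,0],"rot":[0,0,0],"jaw":42},{"delta_pos":[0,-10,0],"rot":[0,0,0],"jaw":42},{"delta_pos":[0,-25,0],"rot":[0,0,0],"jaw":42},{"delta_pos":[0,-35,0],"rot":[0,0,0],"jaw":42},{"delta_pos":[0,-30,0],"rot":[0,0,0],"jaw":42}]'
python3 go.py sep 120
```

```text
clock: 18.85
position: [542.4, -415.3, 16.4]
ee_rot: [0.706, 0.035, -0.035, -0.706]
contact_force: [-2.3, 2.3, 3.8]
gripper_width: 23.7
clock: 19.68
position: [542.6, -415.5, 117.3]
ee_rot: [0.707, 0.035, -0.035, -0.706]
contact_force: [-0.0, -0.4, 1.0]
gripper_width: 41.9
target [ 506.3 -123.4  120.   -14.2] pos [ 542.6 -415.5  117.3] tool d [ -6.9  -3.  294.3] rot [0.001 0.348 0.   ] w 41.9 F [-0.  -0.4  1. ] t 19.68 j [-0.42  0.57  0.02  0.   -1.02 -1.05]
```

```bash
python3 -m creep '[{"delta_pos":[-0.5,0,20],"rot":[0,0,0],"jaw":42},{"delta_pos":[-0.8,0,36],"rot":[0,0,0],"jaw":42},{"delta_pos":[-0.8,0,36],"rot":[0,0,0],"jaw":42},{"delta_pos":[-0.8,0,36],"rot":[0,0,0],"jaw":42},{"delta_pos":[-0.8,0,36],"rot":[0,0,0],"jaw":42},{"delta_pos":[-0.8,0,36],"rot":[0,0,0],"jaw":42},{"delta_pos":[-0.8,0,36],"rot":[0,0,0],"jaw":42},{"delta_pos":[-0.8,0,36],"rot":[0,0,0],"jaw":42},{"delta_pos":[-0.8,0,22],"rot":[0,0.115,0],"jaw":42},{"delta_pos":[0,0,0],"rot":[0,0.115,0],"jaw":42}]'
python3 -m creep '[{"delta_pos":[0,5,0],"rot":[0,0.118,0],"jaw":42},{"delta_pos":[0,15,0],"rot":[0,0,0],"jaw":42},{"delta_pos":[0,15,0],"rot":[0,0,0],"jaw":42},{"delta_pos":[0,10,0],"rot":[0,0,0],"jaw":42},{"delta_pos":[0,0,0],"rot":[0,0,0],"jaw":42},{"delta_pos":[0,0,0],"rot":[0,0,0],"jaw":42},{"delta_pos":[0,0,0],"rot":[0,0,0],"jaw":42},{"delta_pos":[0,0,0],"rot":[0,0,0],"jaw":42},{"delta_pos":[0,0,0],"rot":[0,0,0],"jaw":42},{"delta_pos":[0,0,0],"rot":[0,0,0],"jaw":42}]'
python3 go.py sep 26
python3 -c "
from h import *
a=cv2.resize(arm.get_image('scene')[150:300,120:520,::-1],None,fx=2,fy=2)
b=cv2.resize(arm.get_image('top')[220:360,240:520,::-1],(600,300))
cv2.imwrite('pics/s3.png',np.vstack([a,np.hstack([b,np.zeros((300,200,3),np.uint8)])]))"
```

```text
clock: 20.52
position: [506.1, -120.1, 116.5]
ee_rot: [-0.705, 0.046, -0.047, 0.706]
contact_force: [0.3, 0.1, -1.2]
gripper_width: 41.8
clock: 21.35
position: [506.7, -123.4, 70.9]
ee_rot: [-0.702, 0.087, -0.088, 0.702]
contact_force: [0.1, -0.9, -0.2]
gripper_width: 41.7
target [ 506.3 -123.4   26.   -14.2] pos [ 506.7 -123.4   70.9] tool d [-0.4 44.9 -0.1] rot [-0.    -0.     0.001] w 41.7 F [ 0.1 -0.9 -0.2] t 21.35 j [ 0.07  0.39 -0.45  0.   -0.73 -1.89]
```

View pics/s3.png

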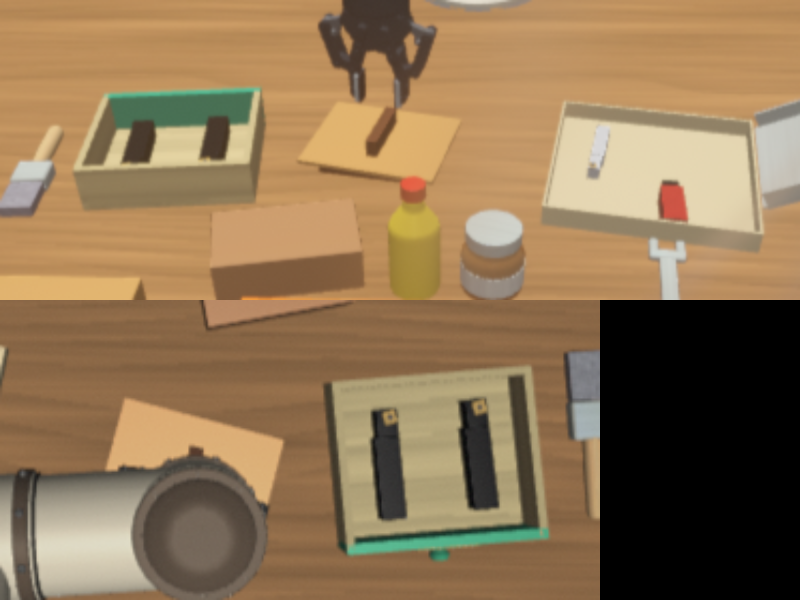

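Both black holders lie parallel in the drawer, either side of its middle, and the fingers straddle the rib. I grip the rib now.

```bash
python3 -m creep '[{"delta_pos":[-0.4,10,0],"rot":[0,0,0],"jaw":42},{"delta_pos":[0,12,0],"rot":[0,0,0],"jaw":42},{"delta_pos":[0,10,0],"rot":[0,0,0],"jaw":42},{"delta_pos":[0,8,0],"rot":[0,0,0],"jaw":42},{"delta_pos":[0,5,0],"rot":[0,0,0],"jaw":42},{"delta_pos":[0,2,0],"rot":[0,0,0],"jaw":42},{"delta_pos":[0,0,0],"rot":[0,0,0],"jaw":42},{"delta_pos":[0,0,0],"rot":[0,0,0],"jaw":42},{"delta_pos":[0,0,0],"rot":[0,0,0],"jaw":30},{"delta_pos":[0,0,0],"rot":[0,0,0],"jaw":20}]'
python3 -m creep '[{"delta_pos":[0,0,0],"rot":[0,0,0],"jaw":0},{"delta_pos":[0,0,0],"rot":[0,0,0],"jaw":0},{"delta_pos":[0,0,0],"rot":[0,0,0],"jaw":0},{"delta_pos":[0,0,0],"rot":[0,0,0],"jaw":0},{"delta_pos":[0,0,0],"rot":[0,0,0],"jaw":0},{"delta_pos":[0,0,0],"rot":[0,0,0],"jaw":0},{"delta_pos":[0,0,0],"rot":[0,0,0],"jaw":0},{"delta_pos":[0,0,0],"rot":[0,0,0],"jaw":0},{"delta_pos":[0,0,0],"rot":[0,0,0],"jaw":0},{"delta_pos":[0,0,0],"rot":[0,0,0],"jaw":0}]'
python3 go.py sep 24
```

```text
clock: 22.28
position: [506.3, -123.3, 23.8]
ee_rot: [-0.702, 0.087, -0.088, 0.702]
contact_force: [0.0, 0.5, -0.0]
gripper_width: 20.5
clock: 23.12
position: [506.4, -123.3, 24.0]
ee_rot: [-0.702, 0.087, -0.088, 0.702]
contact_force: [-1.3, 1.9, 5.9]
gripper_width: 13.0
target [ 506.3 -123.4   24.   -14.2] pos [ 506.4 -123.3   24. ] tool d [-0.  -0.  -0.2] rot [-0.    -0.     0.001] w 13.0 F [-1.3  1.9  5.9] t 23.12 j [ 0.07  0.46 -0.49  0.   -0.61 -1.89]
```

```bash
python3 -m creep '[{"delta_pos":[0,-4,0],"rot":[0,0,0],"jaw":0},{"delta_pos":[0,-10,0],"rot":[0,0,0],"jaw":0},{"delta_pos":[0,-18,0],"rot":[0,0,0],"jaw":0},{"delta_pos":[0,-20,0],"rot":[0,0,0],"jaw":0},{"delta_pos":[0,-18,0],"rot":[0,0,0],"jaw":0},{"delta_pos":[0,-10,0],"rot":[0,0,0],"jaw":0},{"delta_pos":[0,0,0],"rot":[0,-0.08,0],"jaw":0},{"delta_pos":[0,0,0],"rot":[0,-0.09,0],"jaw":0},{"delta_pos":[0,0,0],"rot":[0,-0.09,0],"jaw":0},{"delta_pos":[0,0,0],"rot":[0,-0.087,0],"jaw":0}]'
python3 go.py tote 104
```

```text
clock: 23.95
position: [505.4, -123.3, 103.2]
ee_rot: [-0.706, -0.036, 0.037, 0.706]
contact_force: [-0.2, -0.1, -1.4]
gripper_width: 12.7
target [ 536.5 -369.3  104.     5.7] pos [ 505.4 -123.3  103.2] tool d [   5.7   -0.8 -247.9] rot [-0.     0.003 -0.001] w 12.7 F [-0.2 -0.1 -1.4] t 23.95 j [ 0.07  0.34 -0.42 -0.   -0.81 -1.54]
```

```bash
python3 -m creep '[{"delta_pos":[0.5,0,-12],"rot":[0,0,0],"jaw":0},{"delta_pos":[0.7,0,-26],"rot":[0,0,0],"jaw":0},{"delta_pos":[0.7,0,-33],"rot":[0,0,0],"jaw":0},{"delta_pos":[0.7,0,-33],"rot":[0,0,0],"jaw":0},{"delta_pos":[0.7,0,-33],"rot":[0,0,0],"jaw":0},{"delta_pos":[0.7,0,-33],"rot":[0,0,0],"jaw":0},{"delta_pos":[0.7,0,-33],"rot":[0,0,0],"jaw":0},{"delta_pos":[0.5,0,-26],"rot":[0,0,0],"jaw":0},{"delta_pos":[0.5,0,-14],"rot":[0,0,0],"jaw":0},{"delta_pos":[0,0,-5],"rot":[0,0,0],"jaw":0}]'
python3 -m creep '[{"delta_pos":[0,5,0],"rot":[0,0,0],"jaw":0},{"delta_pos":[0,10,0],"rot":[0,0,0],"jaw":0},{"delta_pos":[0,10,0],"rot":[0,0,0],"jaw":0},{"delta_pos":[0,5,0],"rot":[0,0,0],"jaw":0},{"delta_pos":[0,0,0],"rot":[0,0,0],"jaw":0},{"delta_pos":[0,0,0],"rot":[0,0,0],"jaw":0},{"delta_pos":[0,0,0],"rot":[0,0,0],"jaw":0},{"delta_pos":[0,0,0],"rot":[0,0,0],"jaw":0},{"delta_pos":[0,0,0],"rot":[0,0,0],"jaw":0},{"delta_pos":[0,0,0],"rot":[0,0,0],"jaw":0}]'
python3 go.py tote 41
python3 - <<'E'
from fit import *
s=arm.read_state();z=s["position"][2]-8
im=arm.get_image("scene")
p0=(536.5,-369.3,.0995)
for m in arm.masks_of("scene","separator")[:2]:
    p,i=fit(m["pixels"],"scene",p0,(138,166,z,z+5));print(m["p"],p.round(3),i)
im=cv2.resize(im[170:290,130:290],None,fx=5,fy=5,interpolation=cv2.INTER_CUBIC)[:,:,::-1].copy()
def d(P,col):cv2.polylines(im,[np.round((proj("scene",P)+.5-[130,170])*5).astype(np.int32)],True,col,1)
d(box(p0,138,166,z,z+5)[4:],(0,0,255));d(box(p0,150,180,8,56)[4:],(255,0,0))
cv2.imwrite("pics/s4.png",im)
E
```

```text
clock: 24.78
position: [535.3, -372.5, 102.4]
ee_rot: [-0.706, -0.033, 0.034, 0.706]
contact_force: [0.8, -0.3, -1.7]
gripper_width: 12.2
clock: 25.62
position: [536.3, -369.5, 73.8]
ee_rot: [0.706, 0.035, -0.035, -0.706]
contact_force: [0.1, -0.9, -0.3]
gripper_width: 12.6
target [ 536.5 -369.3   41.     5.7] pos [ 536.3 -369.5   73.8] tool d [ 0.2 32.8  0.2] rot [ 0.    -0.001  0.001] w 12.6 F [ 0.1 -0.9 -0.3] t 25.62 j [-0.36  0.57 -0.11 -0.   -0.89 -1.12]
0.92 [ 5.36889e+02 -3.68900e+02  1.23000e-01] 0.8703816349739494
```

View pics/s4.png

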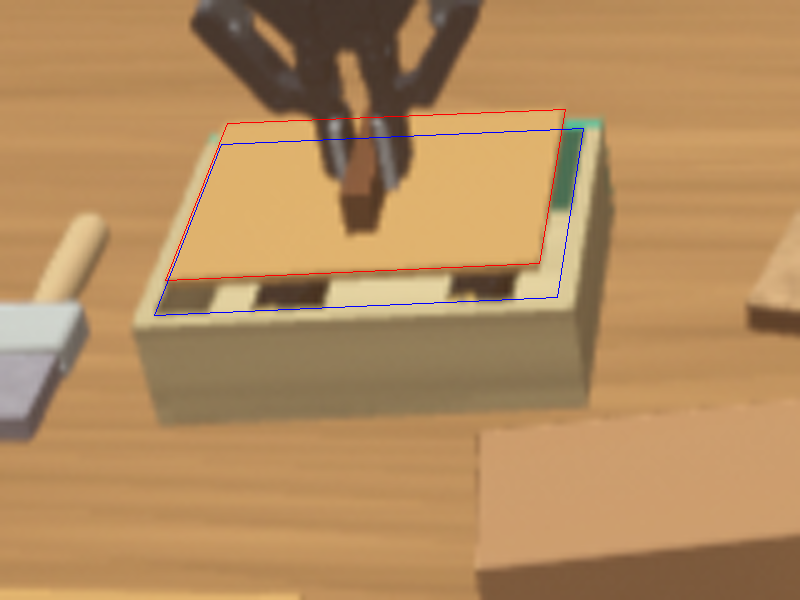

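The held board matches the predicted outline (red), so it should clear the drawer walls. I lower it.

```bash
python3 -m creep '[{"delta_pos":[0.2,4,0.2],"rot":[0,0,0],"jaw":0},{"delta_pos":[0,6,0],"rot":[0,0,0],"jaw":0},{"delta_pos":[0,6,0],"rot":[0,0,0],"jaw":0},{"delta_pos":[0,5,0],"rot":[0,0,0],"jaw":0},{"delta_pos":[0,4,0],"rot":[0,0,0],"jaw":0},{"delta_pos":[0,3,0],"rot":[0,0,0],"jaw":0},{"delta_pos":[0,0,0],"rot":[0,0,0],"jaw":0},{"delta_pos":[0,0,0],"rot":[0,0,0],"jaw":0},{"delta_pos":[0,0,0],"rot":[0,0,0],"jaw":0},{"delta_pos":[0,0,0],"rot":[0,0,0],"jaw":0}]'
python3 -m creep '[{"delta_pos":[0,1,0],"rot":[0,0,0],"jaw":0},{"delta_pos":[0,1,0],"rot":[0,0,0],"jaw":0},{"delta_pos":[0,1,0],"rot":[0,0,0],"jaw":0},{"delta_pos":[0,0,0],"rot":[0,0,0],"jaw":0},{"delta_pos":[0,0,0],"rot":[0,0,0],"jaw":0},{"delta_pos":[0,0,0],"rot":[0,0,0],"jaw":0},{"delta_pos":[0,0,0],"rot":[0,0,0],"jaw":0},{"delta_pos":[0,0,0],"rot":[0,0,0],"jaw":0},{"delta_pos":[0,0,0],"rot":[0,0,0],"jaw":0},{"delta_pos":[0,0,0],"rot":[0,0,0],"jaw":0}]'
python3 go.py tote 41
```

```text
clock: 26.55
position: [536.5, -369.4, 45.7]
ee_rot: [0.706, 0.035, -0.035, -0.706]
contact_force: [-0.5, -0.1, -0.2]
gripper_width: 12.5
clock: 27.38
position: [536.2, -369.3, 42.4]
ee_rot: [0.706, 0.035, -0.035, -0.706]
contact_force: [-0.9, -1.5, -1.0]
gripper_width: 12.5
target [ 536.5 -369.3   41.     5.7] pos [ 536.2 -369.3   42.4] tool d [ 0.3  1.4 -0. ] rot [ 0.    -0.001  0.   ] w 12.5 F [-0.9 -1.5 -1. ] t 27.38 j [-0.36  0.6  -0.14 -0.   -0.83 -1.12]
```

```bash
python3 -m creep '[{"delta_pos":[0,1,0],"rot":[0,0,0],"jaw":0},{"delta_pos":[0,0.7,0],"rot":[0,0,0],"jaw":0},{"delta_pos":[0,0,0],"rot":[0,0,0],"jaw":0},{"delta_pos":[0,0,0],"rot":[0,0,0],"jaw":0},{"delta_pos":[0,0,0],"rot":[0,0,0],"jaw":0},{"delta_pos":[0,0,0],"rot":[0,0,0],"jaw":0},{"delta_pos":[0,0,0],"rot":[0,0,0],"jaw":0},{"delta_pos":[0,0,0],"rot":[0,0,0],"jaw":0},{"delta_pos":[0,0,0],"rot":[0,0,0],"jaw":0},{"delta_pos":[0,0,0],"rot":[0,0,0],"jaw":0}]'
```

```text
clock: 28.22
position: [536.3, -369.4, 41.0]
ee_rot: [0.706, 0.035, -0.035, -0.706]
contact_force: [-1.6, 2.0, 5.7]
gripper_width: 12.5
```

Contact reads 5.7 N upward, so the board is seated. I release it and go for the bright holder.

```bash
python3 -m creep '[{"delta_pos":[0,0,0],"rot":[0,0,0],"jaw":20},{"delta_pos":[0,0,0],"rot":[0,0,0],"jaw":30},{"delta_pos":[0,0,0],"rot":[0,0,0],"jaw":36},{"delta_pos":[0,0,0],"rot":[0,0,0],"jaw":36},{"delta_pos":[0,0,0],"rot":[0,0,0],"jaw":36},{"delta_pos":[0,0,0],"rot":[0,0,0],"jaw":36},{"delta_pos":[0,-8,0],"rot":[0,0,0],"jaw":36},{"delta_pos":[0,-20,0],"rot":[0,0,0],"jaw":36},{"delta_pos":[0,-25,0],"rot":[0,0,0],"jaw":36},{"delta_pos":[0,-22,0],"rot":[0,0,0],"jaw":36}]'
python3 go.py li 100
```

```text
clock: 29.05
position: [536.3, -369.4, 117.2]
ee_rot: [0.706, 0.035, -0.035, -0.706]
contact_force: [1.0, -0.2, 0.1]
gripper_width: 36.3
target [517.7 138.  100.  -13. ] pos [ 536.3 -369.4  117.2] tool d [ 31.7  17.  506.8] rot [0.    0.326 0.   ] w 36.3 F [ 1.  -0.2  0.1] t 29.05 j [-0.36  0.52 -0.07  0.   -0.98 -1.12]
```

```bash
python3 -m creep '[{"delta_pos":[1.3,0,20],"rot":[0,0,0],"jaw":36},{"delta_pos":[2.4,0,38],"rot":[0,0,0],"jaw":36},{"delta_pos":[2.4,0,38],"rot":[0,0,0],"jaw":36},{"delta_pos":[2.4,0,38],"rot":[0,0,0],"jaw":36},{"delta_pos":[2.4,0,38],"rot":[0,0,0],"jaw":36},{"delta_pos":[2.4,0,38],"rot":[0,0,0],"jaw":36},{"delta_pos":[2.4,0,38],"rot":[0,0,0],"jaw":36},{"delta_pos":[2.4,0,38],"rot":[0,0,0],"jaw":36},{"delta_pos":[2.4,0,38],"rot":[0,0,0],"jaw":36},{"delta_pos":[2.4,0,38],"rot":[0,0,0],"jaw":36}]'
python3 -m creep '[{"delta_pos":[2.4,0,38],"rot":[0,0,0],"jaw":36},{"delta_pos":[2.4,0,38],"rot":[0,0,0],"jaw":36},{"delta_pos":[2.4,0,38],"rot":[0,0,0],"jaw":36},{"delta_pos":[1.6,0,22],"rot":[0,0,0],"jaw":36},{"delta_pos":[0,0,8],"rot":[0,0.11,0],"jaw":36},{"delta_pos":[0,10,0],"rot":[0,0.11,0],"jaw":36},{"delta_pos":[0,15,0],"rot":[0,0.106,0],"jaw":36},{"delta_pos":[0,15,0],"rot":[0,0,0],"jaw":36},{"delta_pos":[0,10,0],"rot":[0,0,0],"jaw":36},{"delta_pos":[0,0,0],"rot":[0,0,0],"jaw":36}]'
python3 go.py li 8
```

```text
clock: 29.88
position: [523.2, -5.0, 116.5]
ee_rot: [-0.706, -0.035, 0.034, 0.706]
contact_force: [-0.3, -0.1, -0.4]
gripper_width: 36.0
clock: 30.72
position: [516.6, 136.7, 64.0]
ee_rot: [0.703, -0.081, 0.079, -0.702]
contact_force: [-0.4, -0.0, -0.4]
gripper_width: 36.1
target [517.7 138.    8.  -13. ] pos [516.6 136.7  64. ] tool d [ 0.9 56.   1.6] rot [ 0.003 -0.    -0.003] w 36.1 F [-0.4 -0.  -0.4] t 30.72 j [ 0.56  0.42 -0.42 -0.   -0.73 -2.36]
```

```bash
python3 -m creep '[{"delta_pos":[0.5,10,0.8],"rot":[0,0,0],"jaw":36},{"delta_pos":[0,14,0],"rot":[0,0,0],"jaw":36},{"delta_pos":[0,12,0],"rot":[0,0,0],"jaw":36},{"delta_pos":[0,10,0],"rot":[0,0,0],"jaw":36},{"delta_pos":[0,6,0],"rot":[0,0,0],"jaw":36},{"delta_pos":[0,3,0],"rot":[0,0,0],"jaw":36},{"delta_pos":[0,1,0],"rot":[0,0,0],"jaw":36},{"delta_pos":[0,0,0],"rot":[0,0,0],"jaw":36},{"delta_pos":[0,0,0],"rot":[0,0,0],"jaw":36},{"delta_pos":[0,0,0],"rot":[0,0,0],"jaw":25}]'
python3 -m creep '[{"delta_pos":[0,0,0],"rot":[0,0,0],"jaw":20},{"delta_pos":[0,0,0],"rot":[0,0,0],"jaw":0},{"delta_pos":[0,0,0],"rot":[0,0,0],"jaw":0},{"delta_pos":[0,0,0],"rot":[0,0,0],"jaw":0},{"delta_pos":[0,0,0],"rot":[0,0,0],"jaw":0},{"delta_pos":[0,0,0],"rot":[0,0,0],"jaw":0},{"delta_pos":[0,0,0],"rot":[0,0,0],"jaw":0},{"delta_pos":[0,0,0],"rot":[0,0,0],"jaw":0},{"delta_pos":[0,0,0],"rot":[0,0,0],"jaw":0},{"delta_pos":[0,0,0],"rot":[0,0,0],"jaw":0}]'
```

```text
clock: 31.55
position: [518.9, 138.2, 10.2]
ee_rot: [-0.702, 0.08, -0.081, 0.703]
contact_force: [-0.5, 0.7, 0.5]
gripper_width: 26.2
clock: 32.38
position: [518.8, 138.2, 10.3]
ee_rot: [-0.702, 0.08, -0.08, 0.703]
contact_force: [-1.2, -0.1, 5.5]
gripper_width: 14.1
```

```bash
python3 -m creep '[{"delta_pos":[0,-3,0],"rot":[0,0,0],"jaw":0},{"delta_pos":[0,-8,0],"rot":[0,0,0],"jaw":0},{"delta_pos":[0,-18,0],"rot":[0,0,0],"jaw":0},{"delta_pos":[0,-25,0],"rot":[0,0,0],"jaw":0},{"delta_pos":[0,-25,0],"rot":[0,0,0],"jaw":0},{"delta_pos":[0,-18,0],"rot":[0,0,0],"jaw":0},{"delta_pos":[0,-8,0],"rot":[0,-0.08,0],"jaw":0},{"delta_pos":[0,0,0],"rot":[0,-0.085,0],"jaw":0},{"delta_pos":[0,0,0],"rot":[0,-0.085,0],"jaw":0},{"delta_pos":[0,0,0],"rot":[0,-0.076,0],"jaw":0}]'
python3 go.py tote 114 0 42
```

```text
clock: 33.22
position: [518.1, 137.8, 114.9]
ee_rot: [-0.706, -0.036, 0.036, 0.706]
contact_force: [0.6, -0.3, -2.2]
gripper_width: 14.0
target [ 532.3 -327.5  114.     5.7] pos [518.1 137.8 114.9] tool d [ -33.4    0.8 -464.4] rot [-0.     0.003 -0.   ] w 14.0 F [ 0.6 -0.3 -2.2] t 33.22 j [ 0.56  0.35 -0.37 -0.   -0.85 -2.03]
```

```bash
python3 -m creep '[{"delta_pos":[-1,0,-16],"rot":[0,0,0],"jaw":0},{"delta_pos":[-2,0,-30],"rot":[0,0,0],"jaw":0},{"delta_pos":[-3,0,-38],"rot":[0,0,0],"jaw":0},{"delta_pos":[-3,0,-38],"rot":[0,0,0],"jaw":0},{"delta_pos":[-3,0,-38],"rot":[0,0,0],"jaw":0},{"delta_pos":[-3,0,-38],"rot":[0,0,0],"jaw":0},{"delta_pos":[-3,0,-38],"rot":[0,0,0],"jaw":0},{"delta_pos":[-3,0,-38],"rot":[0,0,0],"jaw":0},{"delta_pos":[-3,0,-38],"rot":[0,0,0],"jaw":0},{"delta_pos":[-3,0,-38],"rot":[0,0,0],"jaw":0}]'
python3 -m creep '[{"delta_pos":[-3,0,-38],"rot":[0,0,0],"jaw":0},{"delta_pos":[-2,0,-38],"rot":[0,0,0],"jaw":0},{"delta_pos":[-1,0,-26],"rot":[0,0,0],"jaw":0},{"delta_pos":[-0.4,0,-12],"rot":[0,0,0],"jaw":0},{"delta_pos":[0,8,0],"rot":[0,0,0],"jaw":0},{"delta_pos":[0,14,0],"rot":[0,0,0],"jaw":0},{"delta_pos":[0,10,0],"rot":[0,0,0],"jaw":0},{"delta_pos":[0,0,0],"rot":[0,0,0],"jaw":0},{"delta_pos":[0,0,0],"rot":[0,0,0],"jaw":0},{"delta_pos":[0,0,0],"rot":[0,0,0],"jaw":0}]'
python3 go.py tote 44 0 42
python3 -c "
from h import *
cv2.imwrite('pics/s5.png',cv2.resize(arm.get_image('scene')[160:290,130:290,::-1],None,fx=4,fy=4))"
```

```text
clock: 34.05
position: [525.4, -214.7, 114.6]
ee_rot: [-0.706, -0.035, 0.035, 0.706]
contact_force: [0.4, 0.9, -1.3]
gripper_width: 13.9
clock: 34.88
position: [531.5, -326.4, 83.1]
ee_rot: [0.706, 0.036, -0.035, -0.706]
contact_force: [-0.2, 0.2, -2.5]
gripper_width: 14.2
target [ 532.3 -327.5   44.     5.7] pos [ 531.5 -326.4   83.1] tool d [ 0.7 39.1 -1.2] rot [0.    0.001 0.   ] w 14.2 F [-0.2  0.2 -2.5] t 34.88 j [-0.29  0.52 -0.18  0.   -0.87 -1.18]
```

View pics/s5.png

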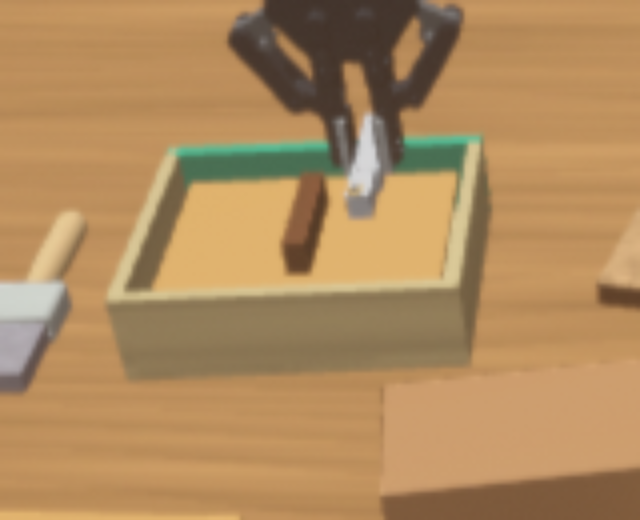

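The separator lies level in the drawer, and the bright holder hangs parallel beside the rib at about (365,170). I lower it slowly.

```bash
python3 -m creep '[{"delta_pos":[0.4,6,-0.6],"rot":[0,0,0],"jaw":0},{"delta_pos":[0,10,0],"rot":[0,0,0],"jaw":0},{"delta_pos":[0,8,0],"rot":[0,0,0],"jaw":0},{"delta_pos":[0,5,0],"rot":[0,0,0],"jaw":0},{"delta_pos":[0,3,0],"rot":[0,0,0],"jaw":0},{"delta_pos":[0,2,0],"rot":[0,0,0],"jaw":0},{"delta_pos":[0,0,0],"rot":[0,0,0],"jaw":0},{"delta_pos":[0,0,0],"rot":[0,0,0],"jaw":0},{"delta_pos":[0,0,0],"rot":[0,0,0],"jaw":0},{"delta_pos":[0,0,0],"rot":[0,0,0],"jaw":0}]'
python3 -m creep '[{"delta_pos":[0,1,0],"rot":[0,0,0],"jaw":0},{"delta_pos":[0,1,0],"rot":[0,0,0],"jaw":0},{"delta_pos":[0,1,0],"rot":[0,0,0],"jaw":0},{"delta_pos":[0,0,0],"rot":[0,0,0],"jaw":0},{"delta_pos":[0,0,0],"rot":[0,0,0],"jaw":0},{"delta_pos":[0,0,0],"rot":[0,0,0],"jaw":0},{"delta_pos":[0,0,0],"rot":[0,0,0],"jaw":0},{"delta_pos":[0,0,0],"rot":[0,0,0],"jaw":0},{"delta_pos":[0,0,0],"rot":[0,0,0],"jaw":0},{"delta_pos":[0,0,0],"rot":[0,0,0],"jaw":0}]'
python3 go.py tote 44 0 42
```

```text
clock: 35.77
position: [531.8, -327.7, 49.1]
ee_rot: [0.706, 0.035, -0.035, -0.706]
contact_force: [0.9, -0.1, -1.9]
gripper_width: 14.0
clock: 36.6
position: [531.5, -327.6, 45.6]
ee_rot: [-0.706, -0.035, 0.035, 0.706]
contact_force: [-0.3, 0.0, -1.2]
gripper_width: 14.2
target [ 532.3 -327.5   44.     5.7] pos [ 531.5 -327.6   45.6] tool d [ 0.8  1.6 -0. ] rot [-0.    -0.001  0.   ] w 14.2 F [-0.3  0.  -1.2] t 36.6 j [-0.29  0.56 -0.21 -0.   -0.8  -1.18]
```

```bash
python3 -m creep '[{"delta_pos":[0,1,0],"rot":[0,0,0],"jaw":0},{"delta_pos":[0,0.7,0],"rot":[0,0,0],"jaw":0},{"delta_pos":[0,0,0],"rot":[0,0,0],"jaw":0},{"delta_pos":[0,0,0],"rot":[0,0,0],"jaw":0},{"delta_pos":[0,0,0],"rot":[0,0,0],"jaw":0},{"delta_pos":[0,0,0],"rot":[0,0,0],"jaw":0},{"delta_pos":[0,0,0],"rot":[0,0,0],"jaw":0},{"delta_pos":[0,0,0],"rot":[0,0,0],"jaw":0},{"delta_pos":[0,0,0],"rot":[0,0,0],"jaw":0},{"delta_pos":[0,0,0],"rot":[0,0,0],"jaw":0}]'
```

```text
clock: 37.43
position: [531.6, -327.6, 44.3]
ee_rot: [0.706, 0.035, -0.035, -0.706]
contact_force: [-1.4, 2.3, 5.1]
gripper_width: 14.4
```

It is seated, so I release, retreat upward and toward the base side, and look.

```bash
python3 -m creep '[{"delta_pos":[0,0,0],"rot":[0,0,0],"jaw":20},{"delta_pos":[0,0,0],"rot":[0,0,0],"jaw":28},{"delta_pos":[0,0,0],"rot":[0,0,0],"jaw":30},{"delta_pos":[0,0,0],"rot":[0,0,0],"jaw":30},{"delta_pos":[0,0,0],"rot":[0,0,0],"jaw":30},{"delta_pos":[0,0,0],"rot":[0,0,0],"jaw":30},{"delta_pos":[0,-8,0],"rot":[0,0,0],"jaw":30},{"delta_pos":[0,-20,0],"rot":[0,0,0],"jaw":30},{"delta_pos":[0,-35,0],"rot":[0,0,0],"jaw":30},{"delta_pos":[0,-35,0],"rot":[0,0,0],"jaw":30}]'
python3 -m creep '[{"delta_pos":[0,-20,20],"rot":[0,0,0],"jaw":30},{"delta_pos":[0,-10,35],"rot":[0,0,0],"jaw":30},{"delta_pos":[0,0,38],"rot":[0,0,0],"jaw":30},{"delta_pos":[0,0,38],"rot":[0,0,0],"jaw":30},{"delta_pos":[0,0,38],"rot":[0,0,0],"jaw":30},{"delta_pos":[0,0,38],"rot":[0,0,0],"jaw":30},{"delta_pos":[0,0,30],"rot":[0,0,0],"jaw":30},{"delta_pos":[0,0,15],"rot":[0,0,0],"jaw":30},{"delta_pos":[0,0,0],"rot":[0,0,0],"jaw":30},{"delta_pos":[0,0,0],"rot":[0,0,0],"jaw":30}]'
python3 - <<'E'
from fit import *
a=cv2.resize(arm.get_image('scene')[150:300,120:520,::-1],None,fx=2,fy=2)
b=cv2.resize(arm.get_image('top')[220:360,240:520,::-1],(600,300))
cv2.imwrite('pics/s6.png',np.vstack([a,np.hstack([b,np.zeros((300,200,3),np.uint8)])]))
for c in("top","scene"):
    for n,p0,d in(("light",(532,-328,.1),(94,16,38,54)),("separator",(536.5,-369.3,.1),(138,166,33,38))):
        for m in arm.masks_of(c,n)[:1]:
            p,i=fit(m["pixels"],c,p0,d);print(c,n,round(m["p"],2),p.round(3),round(i,3))
E
```

```text
clock: 38.27
position: [530.7, -327.4, 142.5]
ee_rot: [-0.706, -0.034, 0.036, 0.707]
contact_force: [1.5, 0.5, -0.4]
gripper_width: 30.0
clock: 39.1
position: [506.8, -76.1, 172.7]
ee_rot: [0.706, 0.036, -0.035, -0.706]
contact_force: [-0.4, -0.4, 0.4]
gripper_width: 30.1
top light 0.82 [ 5.32574e+02 -3.28618e+02  9.50000e-02] 0.834
top separator 0.75 [ 5.37509e+02 -3.70024e+02  9.90000e-02] 0.905
scene light 0.74 [ 5.37138e+02 -3.00386e+02 -1.21000e-01] 0.152
scene separator 0.57 [ 5.12152e+02 -3.71754e+02  8.50000e-02] 0.7
```

View pics/s6.png

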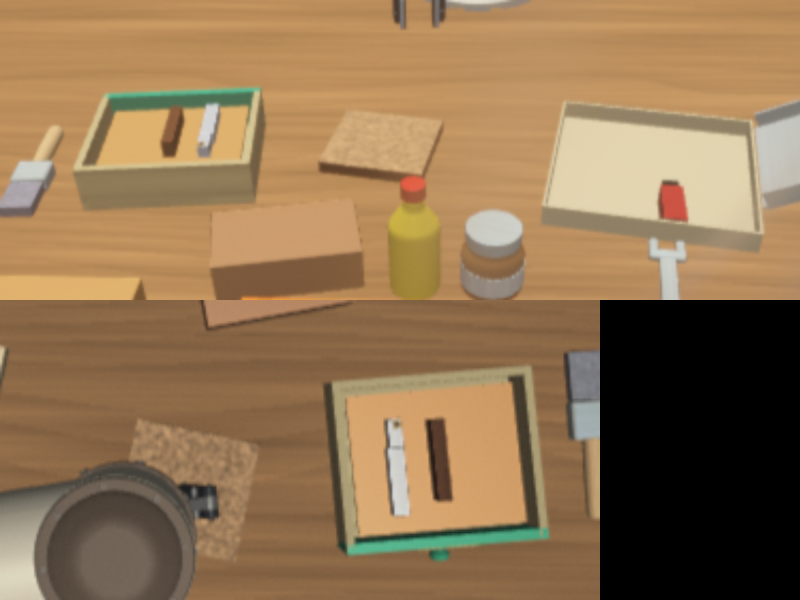

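Everything is in place: the separator is level and centred, the bright holder is flat beside the rib, and the reject and bystanders have not moved. I hand the job in.

```bash
python3 -c "
from bench import arm
print(arm.job_done(), arm.read_state()['clock'])"
```

```text
the job is handed in; nothing more can be done
the job is handed in; nothing more can be done
```

I handed the job in after about 39 s of the 69 s allowed. Both black holders lie on the drawer floor at about ±45 mm either side of the middle. The separator is on top of them, rib up, and the bright holder lies flat about 42 mm to the +y side of the rib. I lowered each piece in small steps until the wrist force showed contact, then let go.

**Final checks that agreed:** The last pictures and the top-camera fit put the separator within about 1 mm of the drawer's centre and the bright holder within about 2 mm of its target. The reject, brush, bottle, jar and carton look unmoved, as does the part of the wrench in view. I judged that from the pictures and did not measure it.

**Checks that disagreed or were missing:**
- **Scene camera:** its final fits were poor (overlap 0.15 for the bright holder, 0.70 for the separator). They disagreed with the top camera and with the picture itself, so I did not rely on them.
- **Black holders:** the separator now hides them, so I last saw them just before it was laid.

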